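# Magnetise the screwdriver tip and hold the tool up level

## Task

The orange screwdriver stands blade-down in the sloping blue magnetiser. Push it down along its own length until the handle is stopped by the steel mouth and keep it pressed fully home for a good second while the sprung plunger inside works; then draw it right out, turn it level and finish still holding it in the gripper, level and still, with the handle about 30 cm above the bench and the magnetiser no longer touching it. Do not shift the jar, the tin or the blue screwdriver.

Things in the scene. Friction and masses are not known exactly. Their poses are not given: they have to be found in the camera images.
- handle (a point): centre of the orange handle (105 mm long, 27 x 29 mm square bar) of the loose 222 mm, 0.11 kg screwdriver; its weight lies here. +y runs along the tool from blade to handle end; x and z lie across. The handle's lower end, 52 mm away, is the shoulder. At the start the tool slopes 45 degrees (droops about 2), handle up and away from the robot, shoulder 8 mm short of the mouth
- blade_tip (a point): tip of the orange screwdriver's blade, 169.5 mm from the handle's centre along the tool (-y of handle); round shaft 6.4 mm thick, tip 8 mm wide. Deep in the bore at the start
- mouth (a point): centre of the bore's mouth in the flat steel end (36 mm square), 120 mm above the bench; axes as jig. The 10 mm square bore goes down 45 degrees toward the jig's -x; the way out is (0.707, 0, 0.707) in the jig's axes. About 110 mm of blade is inside. The blue housing reaches 20 mm to each side of the bore axis
- jig: the magnetiser, fixed: blue square sleeve sloping at 45 degrees on a dark base plate 150 x 90 mm. Origin under the middle of the base, on the bench; z up, x points level, outward from the robot (0.25 to 0.85 rad to the left of straight ahead), the way the bore rises. The mouth is at (45, 0, 120) mm. To its right a long open carton, 305 mm high, stands from y = 0.23 m rightward, its front at x = 0.65 m: keep clear
- plunger (a joint): travel in m of the sprung plunger at the bottom of the bore, under the blade tip: 0 released, about 0.008 when the handle's shoulder rests on the steel mouth (the stop). It takes about 1.5 N to start and 7.5 N at 8 mm, and springs back with the blade when let go
- jar: bystander, loose: jar with blue lid, 56 mm across, 91 mm high, origin under its middle
- tin: bystander, loose: open ochre tin, 75 mm across, 94 mm high, origin under its middle
- blue_driver: bystander, loose: blue-handled screwdriver lying on the bench, 222 mm long along its y, 29 mm high, origin under its middle
- driver: the whole orange screwdriver, the same tool as handle; origin on the tool's underside, 58.5 mm from the handle's centre toward the blade and 14.4 mm across; axes as handle
Not all that is in view belongs to the job. There is more than one size of the driver; the job needs the larger.

How it is judged:
By the outcome, as a careful person would: the job done as asked, in the order asked, and still so for the second after the job is handed in, while the arm keeps its last pose, push and grip.
It also fails if it takes over 48 s, if anything falls off the work surface, if the arm or the gripper's body presses on something with over 40 N, if the wrist force passes 120 N, or if a joint passes its speed limit or range.

## Robot

A 6-joint arm with a two-finger parallel gripper is mounted at the origin on a cart in front of the work surface, level with it; the furniture and walls round the work are solid. World frame = base frame: x ahead of the robot, y to its left, z up, the work surface at z = 0. Lengths are in mm, angles in degrees, forces in N, time in s.
With the tool pointing down it reaches from about 300 to 750 mm from the base axis. Payload 8.5 kg.
Tool frame: the origin (TCP) lies at the very end of the fingers, on their centre line; the grasp point (between the pads) lies 19 mm behind it; z points along the fingers, y is the line along which they close (so a half turn about z gives the same grasp; the last joint's range is limited). The gripper opens to 88 mm and grips with 3 to 60 N. Pads are 18 mm wide; open, the fingers measure 123 mm over their backs; the gripper's body (75 mm by 187 mm) begins 45 mm behind the grasp point.
Start: joints at [-82.638, 21.807, 74.336, -0, 83.858, -12.336], TCP at [185.38, -517.798, 238.748] pointing down, gripper open.
Joint ranges: [-178.18, 178.18], [-50.72, 133.34], [12.68, 142.11], [-81.47, 261.47], [9.98, 163.14], [-165.26, 165.26]. Speed limits (degrees/s): [136.94, 136.94, 180, 180, 180, 180].

## Interface

Orientations are given as a 3x3 rotation matrix whose columns are the frame's x, y, z axes.
In Python, from rig import r gives the robot as it stands. The module is installed in compiled form; this text tells all that it offers.
- The arm moves only by the tool step_arm, never from a script. Its argument "rows" is a list of rows, each an object with "delta_pos": the shift along the tool's x, y, z in cm, a list of three; "dr": the turn, a rotation vector about the tool's x, y, z in rad, a list of three. A call has exactly 10 rows; each row shifts and turns the commanded pose from where the row before left it, along the tool's axes as they then stand; what a row does not reach is not made up. A row lasts 1/8 s, in which the tool goes at most 62.5 mm and 10.7 degrees, less where a joint would pass 70% of its speed; a pose out of reach is approached as far as the arm can. A call is refused whole if a number of a shift passes 6.25 or a number of a turn 0.188, either way. A call with a gripper value outside its range is refused whole. "hand" is the opening, from -1 (shut) to 1 (fully open), set as the call begins (left out, the last holds). The fingers move at their own pace and stop on an object; "newtons" is the grip in N (left out, the last holds). Time passes only in rows, so rows that do not move let the fingers close, or fill a call up. It gives the time, the measured TCP pose, the force, the opening and the grip force at its end, in the units of the state.
- r.observe(): the state, without advancing time (a new reading comes with each control period).
- r.get_image(name): name is "scene" or "side" or "wrist"; returns the picture (420x560x3 uint8, red, green, blue); there is no depth.
- r.camera_model(name): a dict with "fx", "fy", "cx", "cy" (pixels), "eye" and "attitude" of the camera in the world; the wrist camera has in their place "mount" (4x4, takes a point from camera to tool coordinates, whose origin is the TCP and whose axes are the flange's). Camera axes: x right, y up, looking along -z (the intrinsics and any distortion apply to the point x, -y, -z); pixel columns grow to the right and rows downward; lengths in mm; the calibration is good to about 2 mm. The wrist camera is an equidistant fisheye: a pixel r from the principal point sees the ray r / f radians off the axis. A picture is of the moment at which its call begins: read the wrist's pose just before it. camera_model takes no time and is no camera call.
- r.close_job(): hands the job in; it is judged then, once.
The state is a dict: "time": time; "q": joint angles; "qvel": joint speeds; "tau": joint torques, N m; "eef_pos": TCP position; "orientation": TCP orientation; "contact_force": force on the tool from outside, world axes, zero at the start; "ft_torque": the same for the moment, N m; "gripper_width": opening from 0.0 (shut) to 1.0 (fully open); "grip_force": force on a finger pad.
Only numpy, scipy, OpenCV 4.12 (cv2) and the standard library are available. Lean on these libraries where they do the work, as an engineer would, in place of code of your own. Each camera call takes 0.05 s, during which the arm holds its last target. There are 200 camera calls.

## Working session

There is one attempt and no reset: what is moved stays moved. The work goes in short steps, Python scripts to look and compute and a tool call to move; the robot and the scene stay as the last step left them, time stands still between calls to the robot, and variables do not carry over. Pictures are saved under pics/ and viewed, at most 10 in all, crops included, and the job is handed in when it is done.

Besides the shell and the picture viewer there is one more tool, called as a command line: name --argument value ..., lists and objects as JSON in quotes. step_arm: Moves the arm, as the interface text tells. Its arguments: {"type":"object","properties":{"rows":{"type":"array"},"hand":{"type":"number"},"newtons":{"type":"number"}},"required":["rows"]}

```bash
mkdir -p pics
python3 - <<'E'
from rig import r
import cv2,numpy as np
s=r.observe();print(s['time'],s['eef_pos'],s['orientation'],s['contact_force'])
a=[]
for n in("scene","side"):
    im=r.get_image(n);cv2.imwrite(f"pics/{n}0.png",im[...,::-1]);m=r.camera_model(n);print(n,m)
print(r.camera_model("wrist"))
E
```

```text
0.0 [ 185.35338127 -517.5298057   238.1382806 ] [[ 9.41477606e-01  3.37075494e-01 -1.71964650e-04]
 [ 3.37075381e-01 -9.41476556e-01  1.44290517e-03]
 [ 3.24467285e-04 -1.41642795e-03 -9.99998944e-01]] [ 0.1451216   0.50538436 -0.88358679]
scene {'fx': 488.19537684868766, 'fy': 488.19537684868766, 'cx': 290.47261185992465, 'cy': 213.7362432743043, 'eye': array([-128.5469066 ,  943.34177179,  855.79558632]), 'attitude': array([[-0.73557033,  0.39974447, -0.54693751],
       [-0.67723727, -0.45405881,  0.57894757],
       [-0.01691071,  0.79626312,  0.60471404]])}
side {'fx': 418.59730271392283, 'fy': 418.59730271392283, 'cx': 278.70131404029996, 'cy': 203.54483381960483, 'eye': array([367.94031271, 939.45653267, 696.42846428]), 'attitude': array([[-0.97124963,  0.14334488, -0.19006946],
       [-0.23796065, -0.60801393,  0.75742577],
       [-0.00699177,  0.78087855,  0.62464374]])}
{'fx': 325.19226210127806, 'fy': 325.19226210127806, 'cx': 274.84878714077365, 'cy': 211.48754249642815, 'mount': array([[ 9.21626499e-04,  9.59647780e-01,  2.81203289e-01,
         7.40805997e+01],
       [ 9.99999366e-01, -1.06633374e-03,  3.61585007e-04,
         4.42231691e-02],
       [ 6.46850804e-04,  2.81202777e-01, -9.59648154e-01,
        -1.46260470e+02],
       [ 0.00000000e+00,  0.00000000e+00,  0.00000000e+00,
         1.00000000e+00]])}
```

View pics/scene0.png

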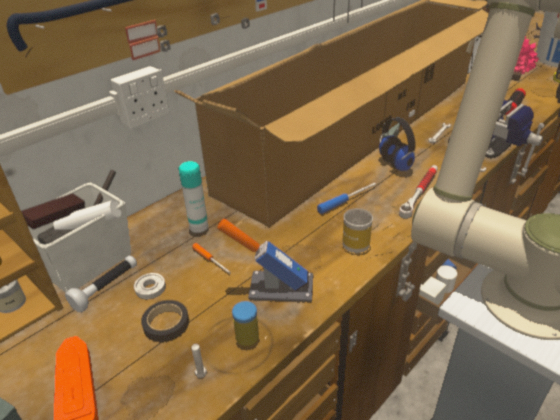

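View pics/side0.png

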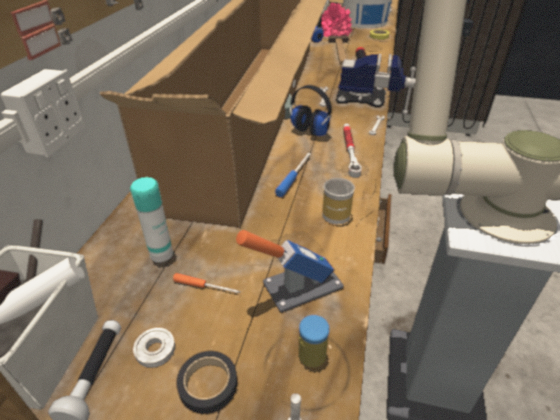

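The orange handle in the jig runs about (222,226)-(262,250) in scene and (240,238)-(283,252) in side. Two orange candidates fit: the large one in the blue jig, and a small one lying flat at (205,253) in scene and (190,282) in side. The large one standing in the jig fits the description. I'll confirm it in a crop.

Run:
```python
import cv2,numpy as np
a=cv2.imread("pics/scene0.png")[205:315,190:330];b=cv2.imread("pics/side0.png")[220:320,220:360]
a=cv2.resize(a,None,fx=5,fy=5,interpolation=cv2.INTER_CUBIC)[:,:]
b=cv2.resize(b,None,fx=5,fy=5,interpolation=cv2.INTER_CUBIC)
cv2.imwrite("pics/ca.png",a);cv2.imwrite("pics/cb.png",b)
```

```text
(no output)
```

View pics/ca.png

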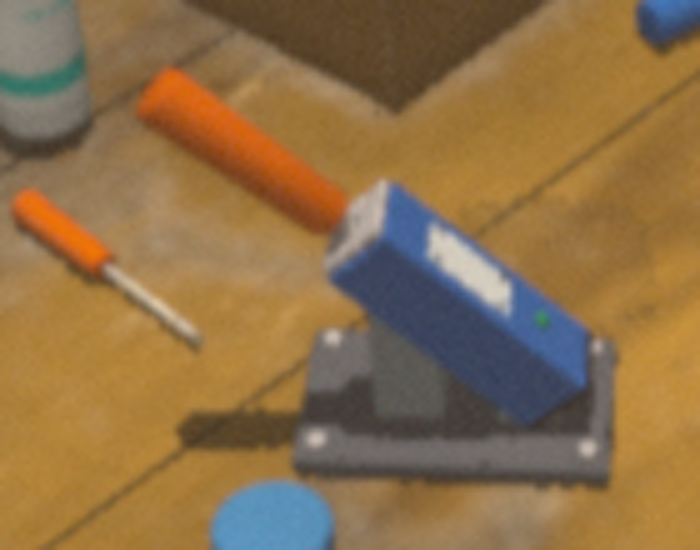

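View pics/cb.png

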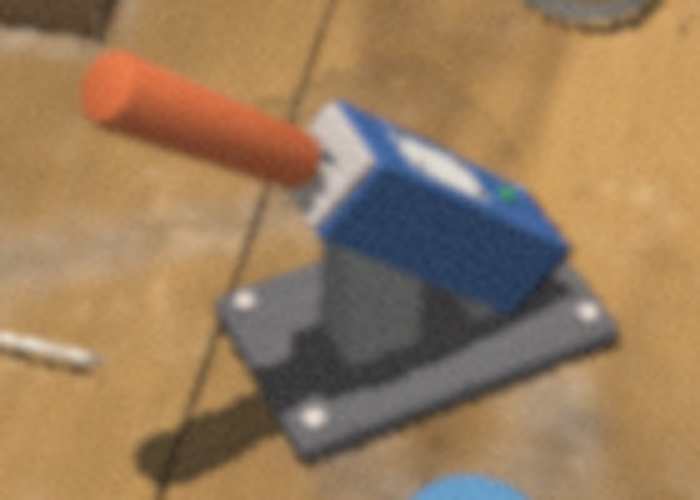

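The crops confirm it: the large orange handle comes out of the jig's steel mouth, and the other one is small, loose and flat on the bench. Next I triangulate.

```bash
cat > h.py <<'E'
from rig import r
import numpy as np
def ray(n,p):
    m=r.camera_model(n);d=m['attitude']@np.array([(p[0]-m['cx'])/m['fx'],-(p[1]-m['cy'])/m['fy'],-1]);return m['eye'],d/np.linalg.norm(d)
def proj(n,X):
    m=r.camera_model(n);c=m['attitude'].T@(np.array(X)-m['eye']);return np.array([m['cx']+m['fx']*c[0]/-c[2],m['cy']-m['fy']*c[1]/-c[2]])
def tri(a,b):
    (e1,d1),(e2,d2)=ray('scene',a),ray('side',b)
    A=np.stack([d1,-d2],1);t=np.linalg.lstsq(A,e2-e1,rcond=None)[0]
    p,q=e1+t[0]*d1,e2+t[1]*d2;return (p+q)/2,np.linalg.norm(p-q)
E
python3 - <<'E'
from h import *
S=lambda u,v:(190+(u+.5)/5-.5,205+(v+.5)/5-.5)
D=lambda u,v:(220+(u+.5)/5-.5,220+(v+.5)/5-.5)
P={}
for k,a,b in [('scrA',(333,337),(244,300)),('scrB',(316,438),(313,416)),('scrC',(588,448),(588,312)),
 ('mouthTopFar',(388,183),(338,103)),('mouthBotNear',(331,272),(322,235)),('hEnd',(162,95),(112,92)),('tailTop',(588,345),(568,245)),('tailBot',(528,422),(512,312))]:
    P[k],g=tri(S(*a),D(*b));print(k,P[k].round(1),round(g,1))
d=P['scrC']-P['scrB'];print('yaw',np.degrees(np.arctan2(-d[1],-d[0])),np.linalg.norm(d))
d=P['scrA']-P['scrB'];print('yaw+90',np.degrees(np.arctan2(d[1],d[0])),np.linalg.norm(d))
# handle axis from planes
n=[]
for c,f,a,b in(('scene',S,(162,95),(338,208)),('side',D,(112,92),(305,165))):
    e,d1=ray(c,f(*a));_,d2=ray(c,f(*b));k=np.cross(d1,d2);n.append(k/np.linalg.norm(k))
ax=np.cross(*n);ax/=np.linalg.norm(ax);ax*=np.sign(ax[2]);print('axis',ax,np.degrees([np.arctan2(ax[1],ax[0]),np.arcsin(ax[2])]))
M=(P['mouthTopFar']+P['mouthBotNear'])/2;print('mouth?',M)
# fit jig pose x,y,yaw
from scipy.optimize import least_squares
obs=[('scene',S,{'A':(333,337),'B':(316,438),'C':(588,448),'D':(598,346),'E':(162,95),'T':(388,183),'U':(331,272)}),('side',D,{'A':(244,300),'B':(313,416),'C':(588,312),'E':(112,92),'T':(338,103),'U':(322,235)})]
def model(p):
    x,y,th,sx,sy,sz,dr=p;a=np.radians(45-2);s=.7071
    L={'A':(sx,-sy,sz),'B':(sx,sy,sz),'C':(-sx,sy,sz),'D':(-sx,-sy,sz),
    'E':(45+8*s+105*np.cos(dr),0,120+8*s+105*np.sin(dr)),'T':(45-20*s,-20,120+20*s),'U':(45+20*s,20,120-20*s)}
    c,q=np.cos(th),np.sin(th)
    return {k:np.array([x+c*v[0]-q*v[1],y+q*v[0]+c*v[1],v[2]]) for k,v in L.items()}
def res(p):
    m=model(p);return np.concatenate([proj(n,m[k])-f(*v) for n,f,o in obs for k,v in o.items()])
o=least_squares(res,[450,350,.5,65,35,10,.75]);print(o.x,np.degrees(o.x[[2,6]]));print(o.fun.reshape(-1,2).round(1).tolist())
m=model(o.x);print({k:v.round(1) for k,v in m.items()})
E
```

```text
scrA [535.4 368.2  13.8] 0.2
scrB [492.7 420.8  13.6] 0.1
scrC [392.3 341.   14.1] 0.5
mouthTopFar [496.7 361.  130.9] 0.0
mouthBotNear [493.1 403.9 104.9] 4.0
hEnd [562.3 432.8 189.6] 1.6
tailTop [405.4 330.6  53.7] 17.4
tailBot [423.5 348.6  15. ] 1.5
yaw 38.49325992391022 128.26920780989835
yaw+90 -50.91061167920654 67.73998823149398
axis [0.42814938 0.54075196 0.72406866] [51.62899245 46.39142605]
mouth? [494.87634526 382.45991153 117.91533439]
[460.75357526 355.97606125   0.68459573  64.8013204   33.52207668
  16.75987686   0.72647539] [39.22444621 41.6239737 ]
[[0.0, 0.4], [0.1, 0.1], [0.9, -0.1], [-0.2, 0.1], [-1.6, -0.4], [0.1, -1.4], [-2.1, 1.5], [1.1, 0.2], [1.2, 0.1], [1.5, -0.7], [-0.2, -0.9], [-0.2, -1.6], [-1.1, 0.4]]
{'A': array([532.2, 371. ,  16.8]), 'B': array([489.8, 422.9,  16.8]), 'C': array([389.4, 341. ,  16.8]), 'D': array([431.8, 289. ,  16.8]), 'E': array([560.8, 437.6, 195.4]), 'T': array([497.3, 360. , 134.1]), 'U': array([493.9, 408.9, 105.9])}
```

Checks: the fitted yaw is about 39° (range allows 14–49°), the mouth is near (495.5, 384.5, 120) and the handle axis slopes about 42–46°. All of these are plausible. I'm moving now and will refine from close by.

step_arm --rows '[{"delta_pos": [0, 0, -3], "dr": [0, 0, -0.168]}, {"delta_pos": [0, 0, -3], "dr": [0, 0, -0.168]}, {"delta_pos": [3.4, -2.1, 0], "dr": [0, 0, 0]}, {"delta_pos": [3.4, -2.1, 0], "dr": [0, 0, 0]}, {"delta_pos": [3.4, -2.1, 0], "dr": [0, 0, 0]}, {"delta_pos": [3.4, -2.1, 0], "dr": [0, 0, 0]}, {"delta_pos": [3.4, -2.1, 0], "dr": [0, 0, 0]}, {"delta_pos": [3.4, -2.1, 0], "dr": [0, 0, 0]}, {"delta_pos": [3.4, -2.1, 0], "dr": [0, 0, 0]}, {"delta_pos": [3.4, -2.1, 0], "dr": [0, 0, 0]}]' --hand 1 --newtons 20

```text
time: 1.35
eef_pos: [291.4, -214.8, 298.6]
orientation: [[0.778, 0.628, -0.0], [0.628, -0.778, 0.0], [0.0, -0.0, -1.0]]
contact_force: [0.2, -0.3, -0.4]
gripper_width: 1.001
grip_force: 0.0
```

step_arm --rows '[{"delta_pos": [4.4, -3.4, 0], "dr": [0, 0, 0]}, {"delta_pos": [4.4, -3.4, 0], "dr": [0, 0, 0]}, {"delta_pos": [4.4, -3.4, 0], "dr": [0, 0, 0]}, {"delta_pos": [4.4, -3.4, 0], "dr": [0, 0, 0]}, {"delta_pos": [4.4, -3.4, 0], "dr": [0, 0, 0]}, {"delta_pos": [4.4, -3.4, 0], "dr": [0, 0, 0]}, {"delta_pos": [4.4, -3.4, 0], "dr": [0, 0, 0]}, {"delta_pos": [4.4, -3.4, 0], "dr": [0, 0, 0]}, {"delta_pos": [4.4, -3.4, 0], "dr": [0, 0, 0]}, {"delta_pos": [4.4, -3.4, 0], "dr": [0, 0, 0]}]'

```text
time: 2.6
eef_pos: [419.7, 326.8, 298.5]
orientation: [[0.777, 0.629, -0.0], [0.629, -0.777, -0.0], [-0.001, 0.0, -1.0]]
contact_force: [-0.0, -0.4, 0.1]
gripper_width: 1.002
grip_force: 0.0
```

step_arm --rows '[{"delta_pos": [0, 0, 0], "dr": [0, 0.131, 0]}, {"delta_pos": [0, 0, 0], "dr": [0, 0.131, 0]}, {"delta_pos": [0, 0, 0], "dr": [0, 0.131, 0]}, {"delta_pos": [0, 0, 0], "dr": [0, 0.131, 0]}, {"delta_pos": [0, 0, 0], "dr": [0, 0.131, 0]}, {"delta_pos": [0, 0, 0], "dr": [0, 0.13, 0]}, {"delta_pos": [0, 0, 0], "dr": [0, 0, 0]}, {"delta_pos": [0, 0, 0], "dr": [0, 0, 0]}, {"delta_pos": [0, 0, 0], "dr": [0, 0, 0]}, {"delta_pos": [0, 0, 0], "dr": [0, 0, 0]}]'

```text
time: 3.85
eef_pos: [420.1, 325.1, 299.0]
orientation: [[0.55, 0.629, 0.549], [0.445, -0.777, 0.444], [0.707, 0.0, -0.708]]
contact_force: [0.0, 0.8, 0.2]
gripper_width: 0.998
grip_force: 0.0
```

Run:
```python
from h import *
import cv2
s=r.observe();print(s['time'],s['q'],s['eef_pos'],s['orientation'].round(3).tolist(),s['contact_force'])
np.savez('w1.npz',p=s['eef_pos'],R=s['orientation'])
cv2.imwrite('pics/w1.png',r.get_image('wrist')[...,::-1])
```

```text
3.85 [ 17.77199919   2.41280621 102.68317007  26.54068132  34.87274241
  52.36980458] [420.0634845  325.11985427 298.98483026] [[0.55, 0.629, 0.549], [0.445, -0.777, 0.444], [0.707, 0.0, -0.708]] [0.02822019 0.8448618  0.20863222]
```

View pics/w1.png

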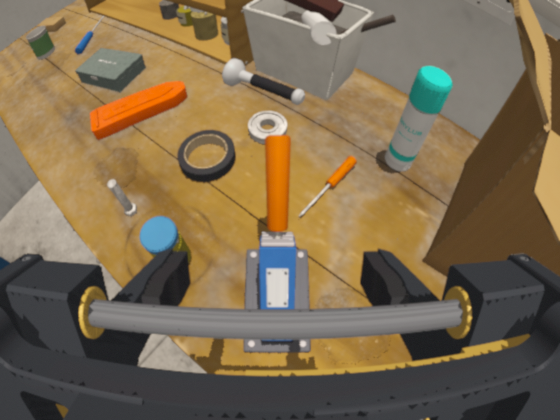

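The wrist view shows the handle from (278,137) to (278,230), the steel mouth at about (278,237), and the housing below it. The handle is nearly centred between the fingers. I'll refine its axis from the orange mask.

```bash
cat >> h.py <<'E'
def wray(p):  # tool frame
    m=r.camera_model('wrist');u=np.array([(p[0]-m['cx'])/m['fx'],(p[1]-m['cy'])/m['fy']]);t=np.linalg.norm(u);u=u/t*np.sin(t) if t>0 else u
    d=np.array([u[0],-u[1],-np.cos(t)]);return m['mount'][:3,3],m['mount'][:3,:3]@d
E
python3 - <<'E'
from h import *
import cv2
im=cv2.imread('pics/w1.png').astype(int);b,g,rr=im[...,0],im[...,1],im[...,2]
M=(rr>140)&(rr-b>110)&(rr-g>70)
M[:,:262]=0;M[:,296:]=0;M[:130]=0;M[245:]=0
pts=[]
for v in range(130,245):
    c=np.where(M[v])[0]
    if len(c)>8: pts.append((v,c.min(),c.max(),(c.min()+c.max())/2))
pts=np.array(pts);print(pts[::8]);print(pts[-1])
w=np.load('w1.npz');R,p=w['R'],w['p']
# axis plane in tool frame
o=wray((1,1))[0]
N=np.array([wray((q[3],q[0]))[1] for q in pts[8:-4]]);n=np.linalg.svd(N)[2][-1];n*=np.sign(n[1]);print('plane n(tool)',n)
# estimate of mouth & handle in tool frame
for name,X in [('mouth',[495.5,384.5,120]),('hc',[528.5,411.2,161.5]),('hEnd',[560.8,437.6,195])]:
    t=R.T@(np.array(X)-p); y=o[1]-(n[0]*(t[0]-o[0])+n[2]*(t[2]-o[2]))/n[1]
    print(name,t.round(1),'y from plane',round(y,1))
# where depth along columns: shoulder row/end row assuming handle axis at given pixel rows -> intersect with scene estimates
e0,d0=wray((pts[0,3],pts[0,0]));e1,d1=wray((pts[-1,3],pts[-1,0]))
a=np.array([.7771*.7071,.6293*.7071,.7071])
# 2-view axis: scene+wrist, side+wrist plane intersections
S=lambda u,v:(190+(u+.5)/5-.5,205+(v+.5)/5-.5)
D=lambda u,v:(220+(u+.5)/5-.5,220+(v+.5)/5-.5)
nw=R@n;ow=p+R@o
for c,f,A,B in(('scene',S,(162,95),(338,208)),('side',D,(112,92),(305,165))):
    e,x1=ray(c,f(*A));_,x2=ray(c,f(*B));k=np.cross(x1,x2);ax=np.cross(k,nw);ax/=np.linalg.norm(ax);ax*=np.sign(ax[2])
    t1=nw@(ow-e)/(nw@x1);t2=nw@(ow-e)/(nw@x2);
    print(c,'yaw,pitch',np.degrees([np.arctan2(ax[1],ax[0]),np.arcsin(ax[2])]).round(1),'end',(e+t1*x1).round(1),'shoulder',(e+t2*x2).round(1))
E
```

```text
[[136.  268.  288.  278. ]
 [144.  266.  289.  277.5]
 [152.  266.  289.  277.5]
 [160.  266.  289.  277.5]
 [168.  266.  289.  277.5]
 [176.  267.  288.  277.5]
 [184.  267.  288.  277.5]
 [192.  267.  288.  277.5]
 [200.  267.  287.  277. ]
 [208.  268.  287.  277.5]
 [216.  268.  287.  277.5]
 [224.  268.  286.  277. ]]
[230. 271. 283. 277.]
plane n(tool) [-8.67389348e-04  9.99974547e-01 -7.08184314e-03]
mouth [-58.6   1.3 194.5] y from plane 2.9
hc [  0.8   1.3 195.1] y from plane 3.0
hEnd [ 54.    1.1 200.9] y from plane 3.0
scene yaw,pitch [38.9 40.2] end [559.8 434.3 192.7] shoulder [502.1 387.7 130. ]
side yaw,pitch [38.9 42.6] end [561.3 435.5 191.1] shoulder [503.3 388.6 122.4]
```

step_arm --rows '[{"delta_pos": [0, 0.3, 1], "dr": [0, 0, 0]}, {"delta_pos": [0, 0, 2], "dr": [0, 0, 0]}, {"delta_pos": [0, 0, 2], "dr": [0, 0, 0]}, {"delta_pos": [0, 0, 2], "dr": [0, 0, 0]}, {"delta_pos": [0, 0, 2], "dr": [0, 0, 0]}, {"delta_pos": [0, 0, 2], "dr": [0, 0, 0]}, {"delta_pos": [0, 0, 2], "dr": [0, 0, 0]}, {"delta_pos": [0, 0, 1], "dr": [0, 0, 0]}, {"delta_pos": [0, 0, 0], "dr": [0, 0, 0]}, {"delta_pos": [0, 0, 0], "dr": [0, 0, 0]}]'

```text
time: 5.15
eef_pos: [498.5, 384.6, 200.1]
orientation: [[0.55, 0.629, 0.55], [0.445, -0.778, 0.444], [0.707, 0.0, -0.707]]
contact_force: [-0.2, -0.3, -0.7]
gripper_width: 0.999
grip_force: 0.0
```

Run:
```python
from h import *
import cv2
s=r.observe();R,p=s['orientation'],s['eef_pos'];print(s['time'],p,R.round(3).tolist(),s['contact_force'])
im=r.get_image('wrist')[...,::-1].copy();cv2.imwrite('pics/w2.png',im)
im=im.astype(int);b,g,rr=im[...,0],im[...,1],im[...,2]
M=((rr>130)&(rr-b>100)&(rr-g>65)).astype(np.uint8)
n,L,st,c=cv2.connectedComponentsWithStats(M)
k=1+np.argmax([st[i,4]*(abs(c[i][0]-278)<30) for i in range(1,n)]);print(st[k],c[k])
rows=[]
for v in range(st[k,1],st[k,1]+st[k,3]):
    x=np.where(L[v]==k)[0]
    rows.append((v,x.min(),x.max()))
rows=np.array(rows);print(rows[::12].tolist(),rows[-1])
o=wray((1,1))[0];N=np.array([wray(((q[1]+q[2])/2,q[0]))[1] for q in rows[10:-10]]);nn=np.linalg.svd(N)[2][-1];nn*=np.sign(nn[1]);print(nn)
for x in(-50,0,50):print('y at',x,o[1]-(nn[0]*(x-o[0])+nn[2]*(65-o[2]))/nn[1])
# x of shoulder/end at axis depth ~65, depth from apparent width 27..29
for q in rows[len(rows)//6::len(rows)//6]:
    _,d1=wray((q[1]-.5,q[0]));_,d2=wray((q[2]+.5,q[0]));d1=d1/d1[2];d2=d2/d2[2]
    dep=27/(d2[1]-d1[1]);X=o+d1*dep;print('row',q[0],'edge x,z for 27 wide',X[[0,2]].round(1), '29:',(o+d1*dep*29/27)[[0,2]].round(1))
```

```text
5.15 [498.48984584 384.61852088 200.1264536 ] [[0.55, 0.629, 0.55], [0.445, -0.778, 0.444], [0.707, 0.0, -0.707]] [-0.24565226 -0.27721442 -0.65355691]
[ 253  145   43  154 5637] [274.30211105 216.57282242]
[[145, 264, 289], [157, 254, 295], [169, 254, 295], [181, 254, 294], [193, 255, 294], [205, 255, 293], [217, 256, 293], [229, 256, 292], [241, 257, 292], [253, 257, 291], [265, 258, 290], [277, 259, 290], [289, 259, 289]] [298 270 279]
[-0.0013868   0.99999601  0.00246269]
y at -50 -0.07869308433268196
y at 0 -0.00935272169476431
y at 50 0.05998764094315323
row 170 edge x,z for 27 wide [41.  61.7] 29: [38.5 77. ]
row 195 edge x,z for 27 wide [22.8 68.3] 29: [19.1 84.1]
row 220 edge x,z for 27 wide [ 3.1 74.7] 29: [-2.2 91. ]
row 245 edge x,z for 27 wide [-18.6  80.9] 29: [-25.5  97.6]
row 270 edge x,z for 27 wide [-46.1  93.9] 29: [-55.  111.6]
row 295 edge x,z for 27 wide [-125.3  185.5] 29: [-140.  210.]
```

View pics/w2.png

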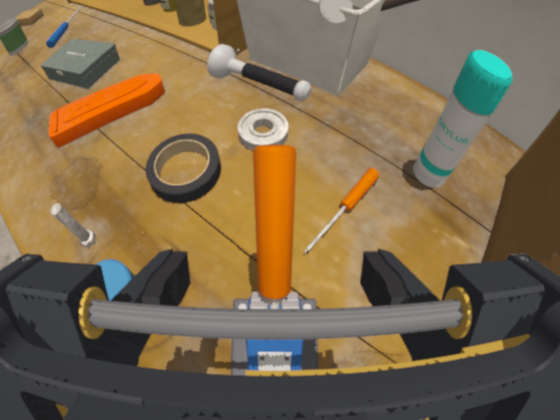

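The handle is centred between the fingers (y≈0), with its end at (274,145) and its shoulder at (274,298). Next is a depth check from the two wrist positions.

Run:
```python
from h import *
o=wray((1,1))[0]
for n,a,b in(('end',(278,136),(275,145.5)),('shoulder',(277,231),(274.5,298.5))):
    d1=wray(a)[1];d2=wray(b)[1]
    # frame of view 2; view1 origin is 133 mm... back along z
    p1=np.load('w1.npz');R=p1['R'];sh=R.T@(np.array([498.49,384.62,200.13])-p1['p'])
    A=np.stack([d2,-d1],1);t=np.linalg.lstsq(A,-sh,rcond=None)[0];P,Q=o+t[0]*d2,o-sh+t[1]*d1
    print(n,P.round(1),Q.round(1))
```

```text
end [54.1  0.4 93.8] [54.   0.8 93.8]
shoulder [-45.8   0.2  48.9] [-45.8  -0.5  48.9]
```

step_arm --rows '[{"delta_pos": [0.2, 0, 1], "dr": [0, 0, 0]}, {"delta_pos": [0, 0, 1.5], "dr": [0, 0, 0]}, {"delta_pos": [0, 0, 1.5], "dr": [0, 0, 0]}, {"delta_pos": [0, 0, 1.5], "dr": [0, 0, 0]}, {"delta_pos": [0, 0, 1.5], "dr": [0, 0, 0]}, {"delta_pos": [0, 0, 1], "dr": [0, 0, 0]}, {"delta_pos": [0, 0, 0.4], "dr": [0, 0, 0]}, {"delta_pos": [0, 0, 0], "dr": [0, 0, 0]}, {"delta_pos": [0, 0, 0], "dr": [0, 0, 0]}, {"delta_pos": [0, 0, 0], "dr": [0, 0, 0]}]'

```text
time: 6.45
eef_pos: [545.8, 422.9, 142.1]
orientation: [[0.55, 0.629, 0.55], [0.445, -0.778, 0.444], [0.707, 0.0, -0.707]]
contact_force: [0.2, -0.7, -0.3]
gripper_width: 1.0
grip_force: 0.0
```

step_arm --rows '[{"delta_pos": [0, 0, 0], "dr": [0, 0, 0]}, {"delta_pos": [0, 0, 0], "dr": [0, 0, 0]}, {"delta_pos": [0, 0, 0], "dr": [0, 0, 0]}, {"delta_pos": [0, 0, 0], "dr": [0, 0, 0]}, {"delta_pos": [0, 0, 0], "dr": [0, 0, 0]}, {"delta_pos": [0, 0, 0], "dr": [0, 0, 0]}, {"delta_pos": [0, 0, 0], "dr": [0, 0, 0]}, {"delta_pos": [0, 0, 0], "dr": [0, 0, 0]}, {"delta_pos": [0, 0, 0], "dr": [0, 0, 0]}, {"delta_pos": [0, 0, 0], "dr": [0, 0, 0]}]' --hand -1 --newtons 45

```text
time: 7.7
eef_pos: [545.9, 423.0, 141.7]
orientation: [[0.55, 0.629, 0.55], [0.445, -0.778, 0.444], [0.707, -0.0, -0.707]]
contact_force: [0.3, 0.3, 0.7]
gripper_width: 0.302
grip_force: 45.0
```

Run:
```python
from h import *
import cv2
s=r.observe();print(s['time'],s['q'].round(1),s['contact_force'],s['ft_torque'],s['gripper_width'],s['grip_force'], s['orientation'].T@s['contact_force'])
a=r.get_image('scene')[195:325,180:340];b=r.get_image('side')[195:325,200:360]
cv2.imwrite('pics/g.png',np.hstack([cv2.resize(x,(400,325),interpolation=2) for x in(a,b)])[...,::-1])
```

```text
7.7 [24.1 29.5 94.  40.1 16.3 40.4] [0.34429112 0.33201548 0.73690302] [-0.18052809  0.19186291 -0.01194402] 0.3019949111508771 44.99545019119978 [ 0.85791855 -0.04183366 -0.18445167]
```

View pics/g.png

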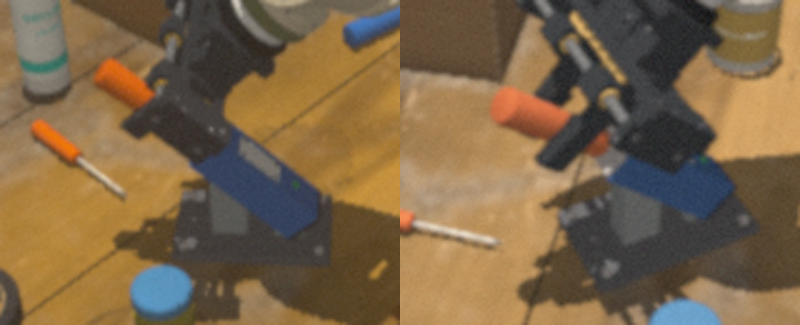

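It is gripped at 26.6 mm opening (the bar is 27 mm) and the force is near zero. Pushing along the bore.

step_arm --rows '[{"delta_pos": [-0.1, 0, 0], "dr": [0, 0, 0]}, {"delta_pos": [-0.1, 0, 0], "dr": [0, 0, 0]}, {"delta_pos": [-0.1, 0, 0], "dr": [0, 0, 0]}, {"delta_pos": [-0.1, 0, 0], "dr": [0, 0, 0]}, {"delta_pos": [-0.1, 0, 0], "dr": [0, 0, 0]}, {"delta_pos": [-0.1, 0, 0], "dr": [0, 0, 0]}, {"delta_pos": [-0.05, 0, 0], "dr": [0, 0, 0]}, {"delta_pos": [0, 0, 0], "dr": [0, 0, 0]}, {"delta_pos": [0, 0, 0], "dr": [0, 0, 0]}, {"delta_pos": [0, 0, 0], "dr": [0, 0, 0]}]'

```text
time: 9.05
eef_pos: [542.8, 420.2, 137.8]
orientation: [[0.549, 0.628, 0.551], [0.444, -0.778, 0.445], [0.708, 0.0, -0.706]]
contact_force: [2.9, 3.9, 5.3]
gripper_width: 0.302
grip_force: 45.0
```

step_arm --rows '[{"delta_pos": [-0.05, 0, 0], "dr": [0, 0, 0]}, {"delta_pos": [-0.05, 0, 0], "dr": [0, 0, 0]}, {"delta_pos": [-0.05, 0, 0], "dr": [0, 0, 0]}, {"delta_pos": [-0.05, 0, 0], "dr": [0, 0, 0]}, {"delta_pos": [-0.05, 0, 0], "dr": [0, 0, 0]}, {"delta_pos": [0, 0, 0], "dr": [0, 0, 0]}, {"delta_pos": [0, 0, 0], "dr": [0, 0, 0]}, {"delta_pos": [0, 0, 0], "dr": [0, 0, 0]}, {"delta_pos": [0, 0, 0], "dr": [0, 0, 0]}, {"delta_pos": [0, 0, 0], "dr": [0, 0, 0]}]'

```text
time: 10.3
eef_pos: [542.0, 419.4, 136.9]
orientation: [[0.548, 0.628, 0.552], [0.443, -0.778, 0.445], [0.709, 0.001, -0.705]]
contact_force: [5.3, 6.2, 7.8]
gripper_width: 0.302
grip_force: 45.0
```

Run:
```python
from h import *
s=r.observe();R=s['orientation'];print(s['time'],R.T@s['contact_force'],R.T@(s['eef_pos']-np.array([545.9,423,141.7])),s['gripper_width'],s['q'].round(1))
```

```text
10.3 [11.18999268 -1.46712418  0.17163561] [-7.09032898  0.34725184 -0.34684309] 0.301568018239366 [24.  29.5 95.2 44.  15.2 36.4]
```

step_arm --rows '[{"delta_pos": [-0.05, 0, 0], "dr": [0, 0, 0]}, {"delta_pos": [-0.05, 0, 0], "dr": [0, 0, 0]}, {"delta_pos": [-0.05, 0, 0], "dr": [0, 0, 0]}, {"delta_pos": [-0.05, 0, 0], "dr": [0, 0, 0]}, {"delta_pos": [-0.05, 0, 0], "dr": [0, 0, 0]}, {"delta_pos": [-0.05, 0, 0], "dr": [0, 0, 0]}, {"delta_pos": [0, 0, 0], "dr": [0, 0, 0]}, {"delta_pos": [0, 0, 0], "dr": [0, 0, 0]}, {"delta_pos": [0, 0, 0], "dr": [0, 0, 0]}, {"delta_pos": [0, 0, 0], "dr": [0, 0, 0]}]'

```text
time: 11.55
eef_pos: [542.0, 419.2, 136.9]
orientation: [[0.545, 0.628, 0.556], [0.441, -0.778, 0.447], [0.713, 0.002, -0.701]]
contact_force: [9.7, 14.2, 10.9]
gripper_width: 0.302
grip_force: 45.0
```

Run:
```python
from h import *
s=r.observe();R=s['orientation'];print(s['time'],R.T@s['contact_force'],R.T@(s['eef_pos']-np.array([545.9,423,141.7])),s['gripper_width'],s['q'].round(1))
```

```text
11.55 [19.31321477 -5.00991282  4.08580414] [-7.21324215  0.50824822 -0.55682474] 0.3016746260332398 [23.9 29.5 95.4 45.4 14.9 34.9]
```

The stop is reached: +8 N gave only 0.1 mm. I'll press a little firmer and hold.

step_arm --rows '[{"delta_pos": [-0.05, 0, 0], "dr": [0, 0, 0]}, {"delta_pos": [-0.05, 0, 0], "dr": [0, 0, 0]}, {"delta_pos": [-0.05, 0, 0], "dr": [0, 0, 0]}, {"delta_pos": [0, 0, 0], "dr": [0, 0, 0]}, {"delta_pos": [0, 0, 0], "dr": [0, 0, 0]}, {"delta_pos": [0, 0, 0], "dr": [0, 0, 0]}, {"delta_pos": [0, 0, 0], "dr": [0, 0, 0]}, {"delta_pos": [0, 0, 0], "dr": [0, 0, 0]}, {"delta_pos": [0, 0, 0], "dr": [0, 0, 0]}, {"delta_pos": [0, 0, 0], "dr": [0, 0, 0]}]' --newtons 60

```text
time: 12.8
eef_pos: [542.0, 419.1, 137.0]
orientation: [[0.543, 0.628, 0.558], [0.44, -0.779, 0.448], [0.715, 0.002, -0.699]]
contact_force: [12.3, 17.6, 13.0]
gripper_width: 0.302
grip_force: 60.0
```

Run:
```python
from h import *
import cv2
s=r.observe();R=s['orientation'];print(s['time'],R.T@s['contact_force'],R.T@s['ft_torque'],R.T@(s['eef_pos']-np.array([545.9,423,141.7])),s['gripper_width'],s['q'].round(1))
b=r.get_image('side')[220:300,230:330];c=r.get_image('wrist')[120:320,200:350]
cv2.imwrite('pics/p.png',np.hstack([cv2.resize(b,(500,400),interpolation=2),cv2.resize(c,(300,400),interpolation=2)])[...,::-1])
```

```text
12.8 [23.72060059 -5.94205042  5.62052647] [0.86803376 3.17029619 0.12835353] [-7.19900096  0.58496856 -0.68582787] 0.30151781558378926 [23.9 29.5 95.5 46.2 14.7 34.1]
```

View pics/p.png

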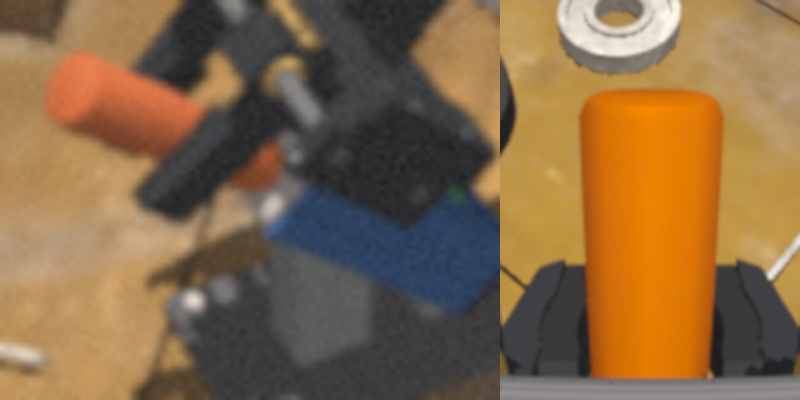

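The view shows the shoulder at the steel mouth and the firm stop. The lever of the force (134 mm, at the handle axis) agrees with handle contact rather than body contact. I'll tilt out the droop slightly so the shoulder sits flat, and hold.

step_arm --rows '[{"delta_pos": [0, 0, 0], "dr": [0, 0.01, 0]}, {"delta_pos": [-0.05, 0, 0], "dr": [0, 0.01, 0]}, {"delta_pos": [0, 0, 0], "dr": [0, 0.005, 0]}, {"delta_pos": [0, 0, 0], "dr": [0, 0, 0]}, {"delta_pos": [0, 0, 0], "dr": [0, 0, 0]}, {"delta_pos": [0, 0, 0], "dr": [0, 0, 0]}, {"delta_pos": [0, 0, 0], "dr": [0, 0, 0]}, {"delta_pos": [0, 0, 0], "dr": [0, 0, 0]}, {"delta_pos": [0, 0, 0], "dr": [0, 0, 0]}, {"delta_pos": [0, 0, 0], "dr": [0, 0, 0]}]'

```text
time: 14.15
eef_pos: [542.1, 419.1, 137.5]
orientation: [[0.528, 0.628, 0.571], [0.428, -0.778, 0.459], [0.733, 0.002, -0.68]]
contact_force: [14.3, 18.0, 15.6]
gripper_width: 0.308
grip_force: 60.0
```

Run:
```python
from h import *
s=r.observe();R=s['orientation'];print(s['time'],R.T@s['contact_force'],R.T@s['ft_torque'],R.T@(s['eef_pos']-np.array([545.9,423,141.7])),R.round(3).tolist(),s['gripper_width'],s['q'].round(1))
g=s['eef_pos']-19*R[:,2];g0=np.array([545.9,423,141.7])-19*np.array([.55,.444,-.707]);a=np.array([.55,.445,.707]);print('grasp pt travel',(g-g0)@a)
```

```text
14.15 [26.68126794 -5.00144052  5.87550904] [0.81122624 3.40597641 0.17029448] [-6.8106827   0.62947874 -1.10610068] [[0.528, 0.628, 0.571], [0.428, -0.778, 0.459], [0.733, 0.002, -0.68]] 0.3075757770742346 [23.8 29.6 96.5 54.9 13.4 25.3]
grasp pt travel -7.559786034799232
```

The shoulder has been seated at the stop (7.6 mm travel, 20–27 N) for over 2.5 s. Now I relax, undo the tilt and start drawing out.

step_arm --rows '[{"delta_pos": [0.2, 0, 0], "dr": [0, -0.01, 0]}, {"delta_pos": [0.2, 0, 0], "dr": [0, -0.01, 0]}, {"delta_pos": [0.3, 0, 0], "dr": [0, -0.005, 0]}, {"delta_pos": [0.4, 0, 0], "dr": [0, 0, 0]}, {"delta_pos": [0.5, 0, 0], "dr": [0, 0, 0]}, {"delta_pos": [0.5, 0, 0], "dr": [0, 0, 0]}, {"delta_pos": [0.5, 0, 0], "dr": [0, 0, 0]}, {"delta_pos": [0.5, 0, 0], "dr": [0, 0, 0]}, {"delta_pos": [0, 0, 0], "dr": [0, 0, 0]}, {"delta_pos": [0, 0, 0], "dr": [0, 0, 0]}]'

```text
time: 15.4
eef_pos: [555.1, 430.4, 153.6]
orientation: [[0.55, 0.629, 0.549], [0.445, -0.778, 0.444], [0.707, -0.0, -0.708]]
contact_force: [0.0, 0.1, -1.1]
gripper_width: 0.303
grip_force: 60.0
```

```bash
cat > st.py <<'E'
from h import *
s=r.observe();R=s['orientation'];print(s['time'],R.T@s['contact_force'],R.T@(s['eef_pos']-np.array([545.9,423,141.7])),R.round(3).tolist(),s['gripper_width'],s['q'].round(1))
E
python3 st.py
```

```text
15.4 [-0.71333611 -0.0571777   0.79753833] [16.77947494 -0.02191368 -0.11534006] [[0.55, 0.629, 0.549], [0.445, -0.778, 0.444], [0.707, -0.0, -0.708]] 0.3031347905378084 [24.5 29.4 91.3 34.3 18.3 46.8]
```

step_arm --rows '[{"delta_pos": [0.8, 0, 0], "dr": [0, 0, 0]}, {"delta_pos": [1.2, 0, 0], "dr": [0, 0, 0]}, {"delta_pos": [1.2, 0, 0], "dr": [0, 0, 0]}, {"delta_pos": [1.2, 0, 0], "dr": [0, 0, 0]}, {"delta_pos": [1.2, 0, 0], "dr": [0, 0, 0]}, {"delta_pos": [1.2, 0, 0], "dr": [0, 0, 0]}, {"delta_pos": [1.2, 0, 0], "dr": [0, 0, 0]}, {"delta_pos": [1.2, 0, 0], "dr": [0, 0, 0]}, {"delta_pos": [0.8, 0, 0], "dr": [0, 0, 0]}, {"delta_pos": [0, 0, 0], "dr": [0, 0, 0]}]'

```text
time: 16.65
eef_pos: [610.4, 475.2, 224.8]
orientation: [[0.55, 0.629, 0.55], [0.445, -0.778, 0.445], [0.707, 0.0, -0.707]]
contact_force: [-0.9, -0.1, -2.2]
gripper_width: 0.302
grip_force: 60.0
```

```bash
python3 st.py
```

```text
16.65 [-2.0495573  -0.45903926  0.9944526 ] [ 1.17468982e+02  3.77483871e-02 -8.56669572e-02] [[0.55, 0.629, 0.55], [0.445, -0.778, 0.445], [0.707, 0.0, -0.707]] 0.302385342664506 [26.2 30.6 74.5 17.2 31.8 66.2]
```

step_arm --rows '[{"delta_pos": [0.8, 0, 0], "dr": [0, 0, 0]}, {"delta_pos": [1.2, 0, 0], "dr": [0, 0, 0]}, {"delta_pos": [1.2, 0, 0], "dr": [0, 0, 0]}, {"delta_pos": [0.8, 0, 0], "dr": [0, 0, 0]}, {"delta_pos": [0, 0, -1.5], "dr": [0, 0, 0]}, {"delta_pos": [0, 0, -2.5], "dr": [0, 0, 0]}, {"delta_pos": [0, 0, -2.5], "dr": [0, 0, 0]}, {"delta_pos": [0, 0, -2.5], "dr": [0, 0, 0]}, {"delta_pos": [0, 0, -2], "dr": [0, 0, 0]}, {"delta_pos": [0, 0, -1], "dr": [0, 0, 0]}]'

```text
time: 17.9
eef_pos: [565.5, 438.9, 338.9]
orientation: [[0.549, 0.629, 0.55], [0.444, -0.778, 0.445], [0.708, 0.0, -0.707]]
contact_force: [0.9, -0.1, -0.2]
gripper_width: 0.301
grip_force: 60.0
```

step_arm --rows '[{"delta_pos": [0, 0, 0], "dr": [0, -0.08, 0]}, {"delta_pos": [0, 0, 0], "dr": [0, -0.1, 0]}, {"delta_pos": [0, 0, 0], "dr": [0, -0.1, 0]}, {"delta_pos": [0, 0, 0], "dr": [0, -0.1, 0]}, {"delta_pos": [0, 0, 0], "dr": [0, -0.1, 0]}, {"delta_pos": [0, 0, 0], "dr": [0, -0.1, 0]}, {"delta_pos": [0, 0, 0], "dr": [0, -0.1, 0]}, {"delta_pos": [0, 0, 0], "dr": [0, -0.08, 0]}, {"delta_pos": [0, 0, 0], "dr": [0, 0, 0]}, {"delta_pos": [0, 0, 0], "dr": [0, 0, 0]}]'

```text
time: 19.15
eef_pos: [566.2, 439.4, 337.5]
orientation: [[0.777, 0.629, 0.02], [0.628, -0.778, 0.017], [0.026, -0.0, -1.0]]
contact_force: [-0.3, 0.3, -1.1]
gripper_width: 0.301
grip_force: 60.0
```

```bash
python3 st.py
python3 - <<'E'
from h import *
import cv2
s=r.observe();print(s['eef_pos'])
a=r.get_image('scene');b=r.get_image('side');cv2.imwrite('pics/s3.png',a[...,::-1]);cv2.imwrite('pics/d3.png',b[...,::-1])
cv2.imwrite('pics/f.png',np.hstack([cv2.resize(x[100:330,150:380],(400,400),interpolation=2) for x in(a,b)])[...,::-1])
E
```

```text
19.15 [-0.05453517 -0.39141596  1.06904646] [ 3.11944791e+01 -3.43670924e-03 -1.95029518e+02] [[0.777, 0.629, 0.02], [0.628, -0.778, 0.017], [0.026, -0.0, -1.0]] 0.3006856471319367 [ 28.3  38.8  28.7   0.3 111.   79.4]
[566.19446936 439.38179877 337.47890522]
```

View pics/f.png

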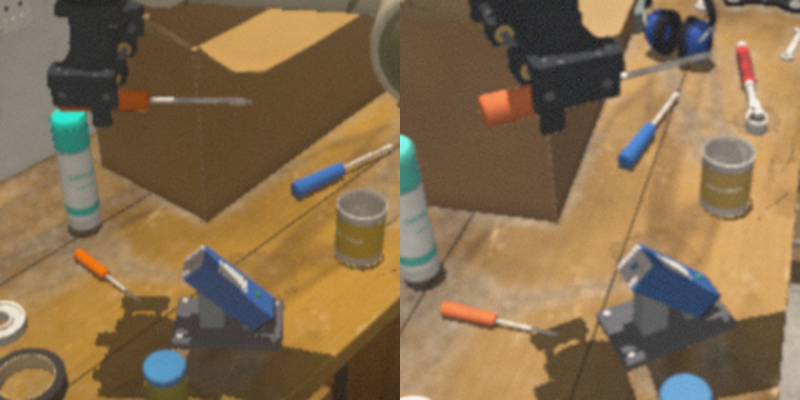

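The tool is out of the jig and held, with the bystanders in place. In the crop, the blade runs from (150,100) to (250,101) in scene and from (620,76) to (710,56) in side. I'll measure how level it is.

Run:
```python
from h import *
f=lambda u,v:(150+(u+.5)/400*230-.5,100+(v+.5)/400*230-.5)
T,g1=tri(f(250,101.5),f(310,56.5));H,g2=tri(f(150,100),f(221,76));print(T,H,g1,g2);d=H-T;print(np.linalg.norm(d),np.degrees(np.arcsin(d[2]/np.linalg.norm(d))))
# model check: predicted tip pixel vs pitch
s=r.observe();g=s['eef_pos']-19*s['orientation'][:,2];x=np.array([.777,.629,0])
for pit in(-4,-2,0,2,4):
    a=np.radians(pit);ax=np.cos(a)*x+np.array([0,0,np.sin(a)])
    print(pit,[((proj(c,g-L*ax)-[150,100])*400/230).round(1).tolist() for c in('scene','side') for L in(170,55)])
```

```text
[436.22532197 333.43102521 361.24792121] [498.25995464 426.89489838 383.26407434] 1.0318117240195503 3.0876197070521223
114.31754999238194 11.103837620135394
-4 [[251.8, 96.0], [151.4, 100.3], [312.9, 47.9], [200.3, 83.4]]
-2 [[252.1, 100.5], [151.7, 101.8], [312.7, 53.5], [200.4, 85.2]]
0 [[252.3, 105.1], [151.8, 103.2], [312.4, 59.1], [200.5, 87.1]]
2 [[252.3, 109.6], [151.9, 104.7], [311.9, 64.7], [200.5, 89.0]]
4 [[252.1, 114.0], [152.0, 106.1], [311.2, 70.2], [200.5, 90.8]]
```

step_arm --rows '[{"delta_pos": [-1, 0, 0], "dr": [0, 0.009, 0]}, {"delta_pos": [-1.5, 0, 0], "dr": [0, 0, 0]}, {"delta_pos": [-1.5, 0, 0.8], "dr": [0, 0, 0]}, {"delta_pos": [-1.5, 0, 1], "dr": [0, 0, 0]}, {"delta_pos": [-0.5, 0, 1.2], "dr": [0, 0, 0]}, {"delta_pos": [0, 0, 1.2], "dr": [0, 0, 0]}, {"delta_pos": [0, 0, 1], "dr": [0, 0, 0]}, {"delta_pos": [0, 0, 0.6], "dr": [0, 0, 0]}, {"delta_pos": [0, 0, 0], "dr": [0, 0, 0]}, {"delta_pos": [0, 0, 0], "dr": [0, 0, 0]}]'

```text
time: 20.5
eef_pos: [521.3, 403.1, 278.1]
orientation: [[0.777, 0.629, 0.027], [0.628, -0.778, 0.022], [0.035, 0.0, -0.999]]
contact_force: [0.8, 0.7, -0.3]
gripper_width: 0.299
grip_force: 60.0
```

```bash
python3 st.py
python3 - <<'E'
from h import *
import cv2
s=r.observe();print(s['eef_pos'],np.abs(s['qvel']).max())
a=r.get_image('scene');b=r.get_image('side')
g=s['eef_pos']-19*s['orientation'][:,2];x=np.array([.777,.629,0])
out=[]
for c,im in(('scene',a),('side',b)):
    o=(proj(c,g-100*x)-[70,55]).astype(int);k=cv2.resize(im[o[1]:o[1]+110,o[0]:o[0]+110],(400,400),interpolation=2);out.append(k)
    for pit in(-2,0,2):
        ax=np.cos(np.radians(pit))*x+np.array([0,0,np.sin(np.radians(pit))]);print(c,pit,[((proj(c,g-L*ax)-o)*400/110).round(1).tolist() for L in(170,70,-52)])
cv2.imwrite('pics/f2.png',np.hstack(out)[...,::-1])
E
```

```text
20.5 [ 1.08225602 -0.060733    0.34067453] [-2.69029754e+01  7.34128267e-02 -1.37398947e+02] [[0.777, 0.629, 0.027], [0.628, -0.778, 0.022], [0.035, 0.0, -0.999]] 0.2987637419184036 [27.3 31.3 51.9  0.4 94.8 78.4]
[521.30922049 403.05998912 278.08158127] 0.18886140792728082
scene -2 [[380.4, 196.0], [202.6, 197.3], [-10.4, 199.0]]
scene 0 [[380.4, 204.8], [202.9, 200.9], [-10.8, 196.3]]
scene 2 [[379.9, 213.5], [203.0, 204.5], [-11.1, 193.7]]
side -2 [[384.5, 156.6], [202.0, 213.0], [-43.3, 288.9]]
side 0 [[383.4, 167.0], [201.9, 217.4], [-43.6, 285.6]]
side 2 [[381.9, 177.4], [201.7, 221.8], [-43.9, 282.3]]
```

View pics/f2.png

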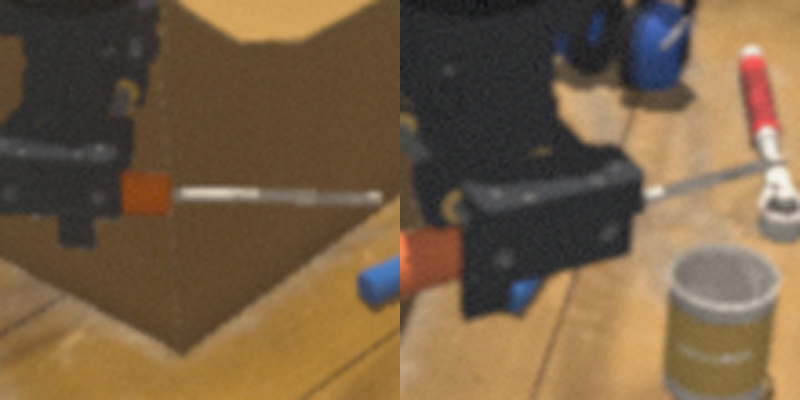

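The final view shows the blade from (180,194) to (378,199) in scene. That slope (0.025) matches the level prediction (0.022), and the handle height is about 297 mm. I'll let it settle and hand in.

step_arm --rows '[{"delta_pos": [0, 0, 0], "dr": [0, 0, 0]}, {"delta_pos": [0, 0, 0], "dr": [0, 0, 0]}, {"delta_pos": [0, 0, 0], "dr": [0, 0, 0]}, {"delta_pos": [0, 0, 0], "dr": [0, 0, 0]}, {"delta_pos": [0, 0, 0], "dr": [0, 0, 0]}, {"delta_pos": [0, 0, 0], "dr": [0, 0, 0]}, {"delta_pos": [0, 0, 0], "dr": [0, 0, 0]}, {"delta_pos": [0, 0, 0], "dr": [0, 0, 0]}, {"delta_pos": [0, 0, 0], "dr": [0, 0, 0]}, {"delta_pos": [0, 0, 0], "dr": [0, 0, 0]}]'

```text
time: 21.85
eef_pos: [521.1, 403.0, 277.7]
orientation: [[0.777, 0.629, 0.026], [0.628, -0.778, 0.021], [0.034, -0.0, -0.999]]
contact_force: [-0.3, -0.5, -0.3]
gripper_width: 0.3
grip_force: 60.0
```

```bash
python3 -c "
from rig import r
s=r.observe();print(s['time'],s['eef_pos'],s['gripper_width']);print(r.close_job())"
```

```text
21.85 [521.12159858 402.9526257  277.72478142] 0.29965420994473585
the job is handed in; nothing more can be done
None
```

I pressed the orange screwdriver onto the stop (about 7.6 mm of travel) for over 2.5 s, drew it right out and handed it in held level and still at about 297 mm, clear of the magnetiser, at 21.9 s; the jar, tin and blue screwdriver looked unmoved in the pictures, and no verdict came back.

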